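Open the childproof knife drawer by its hidden catch

ROBOT

A 7-joint arm with a two-finger parallel gripper is mounted at the origin on the work surface. World frame = base frame: x ahead of the robot, y to its left, z up, the work surface at z = 0. Lengths are in m, angles in rad, forces in N, time in s.
With the tool pointing down it reaches from about 0.4 to 0.85 m from the base axis. Payload 10.4 kg.
Tool frame: the origin (TCP) lies on the mounting face of the last link; the fingertips stand 173 mm ahead of it and the grasp point (between the pads) lies 155 mm ahead of it; z points along the fingers, y is the line along which they close (so a half turn about z gives the same grasp; the last joint's range is limited). The gripper opens to 85 mm and grips with 20 to 120 N. Pads are 22 mm wide; open, the fingers measure 114 mm over their backs; the gripper's body (76 mm by 85 mm) begins 54 mm behind the grasp point. The pads swing forward as they close: fully open they stand 13 mm farther back than shut.
Start: joints at [-1.367, 0.332, -0.065, 1.46, 0.022, 1.35, -0.088], TCP at [0.141, 0.609, 0.405] pointing down, gripper open.
Joint ranges: [-2.6, 2.6], [-0.5, 2.12], [-1.47, 1.34], [0.16, 2.42], [-1.27, 4.41], [0.06, 2.06], [-2.6, 2.6]. Speed limits (rad/s): [2.22, 2.22, 2.79, 2.79, 3.14, 3.14, 3.14].

INTERFACE

Orientations are given as [roll, pitch, yaw] about the fixed x, y, z axes, in that order (R = Rz(yaw) Ry(pitch) Rx(roll)).
In Python, from cell import telemetry, snapshot, get_calibration, finish_job gives the robot as it stands.
- The arm moves only by the tool step_arm, never from a script. Its argument "rows" is a list of rows, each an object with "dp": the shift along the tool's x, y, z in units of 50 mm (1.0 is 50 mm), a list of three; "angular": the turn, a rotation vector about the tool's x, y, z in units of 5 degrees (1.0 is 5 degrees), a list of three. A call has exactly 8 rows; each row shifts and turns the commanded pose from where the row before left it, along the tool's axes as they then stand; what a row does not reach is not made up. A row lasts 1/8 s, in which the tool goes at most 62.5 mm and 10.7 degrees, less where a joint would pass 70% of its speed; a pose out of reach is approached as far as the arm can. A call is refused whole if a number of a shift passes 1 or a number of a turn 1, either way. A call with a gripper value outside its range is refused whole. "jaw" is the closure, from 0 (fully open) to 1 (shut), set as the call begins (left out, the last holds). The fingers move at their own pace and stop on an object; the grip force is fixed at half the most. Time passes only in rows, so rows that do not move let the fingers close, or fill a call up. It gives the time, the measured TCP pose, the force, the opening and the grip force at its end, in the units of the state.
- telemetry.state(): the state, without advancing time (a new reading comes with each control period).
- snapshot(name): name is "side" or "top" or "wrist"; returns (picture, depth): 420x560x3 uint8, red, green, blue; 420x560 float32, m along the optical axis (not along the pixel's ray), 0 where there is no reading.
- get_calibration(name): a dict with "fx", "fy", "cx", "cy" (pixels), "k1" (the pictures are not rectified: a ray, as slopes to the right and down, at radius r is drawn at 1 + k1 r^2 times it, then the intrinsics apply), "R" (3x3) and "t" (3): a world point X has camera coordinates R X + t. Camera axes: x right, y down, z forward; pixel columns grow to the right and rows downward; lengths in m; the calibration is good to about 2 mm. A picture is of the moment at which its call begins: read the wrist's pose just before it. get_calibration takes no time and is no camera call; for the wrist camera it gives the pose at the moment of the call.
- finish_job(): hands the job in; it is judged then, once.
The state is a dict: "time": time; "joint_pos": joint angles; "qd": joint speeds; "effort": joint torques, N m; "position": TCP position; "ee_rot": TCP orientation; "wrist_force": force on the tool from outside, world axes, zero at the start; "torque": the same for the moment, N m; "opening": finger opening in m; "grip_force": force on a finger pad.
Only numpy, scipy, OpenCV 4.12 (cv2) and the standard library are available. Lean on these libraries where they do the work, as an engineer would, in place of code of your own. Each camera call takes 0.05 s, during which the arm holds its last target. There are 200 camera calls.

TASK

The knife drawer of the white cutlery chest is locked by a childproof catch hidden under one of the slats in the channel on top. Slide lightly along the channel with the shut fingers until they drop into the hidden recess, press the catch there until the drawer springs ajar, then draw the drawer fully out by its pull and let go. Never load the chest with more than 20 N, and leave the other things where they are.

Things in the scene. Friction and masses are not known exactly. Their poses are not given: they have to be found in the camera images.
- chest: Low white cutlery chest, fixed on the worktop, 200 mm deep (x), 460 wide (y), 100 high (z). Origin: centre of its underside; -x points out of its front, towards the robot; z up. In its flat top, near the front, is an open channel along y: 54 mm wide (chest x -83 to -29 mm), 180 long, 8 deep, rigid walls. The robot must nowhere load the chest, slats included, with more than 20 N.
- channel (a point): Middle of the channel's floor, 92 mm above the worktop, 8 below the chest's top; axes as the chest's. The floor is a row of flush slats, 54 mm long in y, as wide as the channel, all alike. One covers the hidden recess: its middle is from y = -60 to +60 mm from here, different each time, to be found by feel. The others lie on thin hard rubber: they give 1 mm at 6 N.
- channel_left (a point): Left (+y) end of the channel, mid-width, on the floor; y = +90 mm from its middle. How the recess feels: its slat sinks from about 1 N, and at 2.7 N it is 6 mm down, resting on the catch; the rigid slats either side then stand as its edges. Press straight down on: the catch gives from 5 N, trips about 3 to 4 mm further down, and stops 5 mm further down at 8 N (11 mm in all).
- channel_right (a point): Right (-y) end of the channel, mid-width, on the floor; y = -90 mm from its middle. Shut fingers fit into the channel either way round. When the catch trips, the drawer springs out about 30 mm and stays ajar; slat and catch come back up when let go.
- drawer (a joint): How far the chest's drawer is out, in m: 0 shut, about 0.03 when sprung ajar, 0.085 at its end stop. It slides towards the chest's -x. Locked while the catch is up; once ajar it runs with about 1 N of friction and stays where it is left.
- pull (a point): Grip point on the drawer's pull, an upright wooden fin on the middle of the dark drawer front: 12 mm thick (chest y), 50 long (chest x), its underside 45 and its top 85 mm above the worktop. The point is inside it, 28 mm before the front's face, 65 mm above the worktop, and moves with the drawer. Grip it from above, fingers closing along chest y. Axes as the chest's.
- pepper: Bystander: wooden pepper pot, 42 mm wide, 60 mm tall, standing on the rear of the chest's top, loose. Origin: centre of its underside. Leave it alone.
- eggcup: Bystander: white china egg cup, 44 mm wide, 45 mm tall, standing on the rear of the chest's top, loose. Origin: centre of its underside. Leave it alone.
- mug: Bystander: white china mug, 80 mm wide without its handle, 95 mm tall, loose. Origin: centre of its underside. Leave it alone.
- jar: Bystander: glass jar, 66 mm wide, 110 mm tall, loose. Origin: centre of its underside. Leave it alone.
- bowl: Bystander: china bowl, 140 mm wide, 55 mm tall, loose. Origin: centre of its underside. Leave it alone.
- can: Bystander: steel food can, 72 mm wide, 100 mm tall, loose. Origin: centre of its underside. Leave it alone.
- spoon: Bystander: cooking spoon lying on the worktop, loose. Origin: its underside. Leave it alone.

How it is judged:
On the way:
1. the catch has been pressed and the drawer has sprung ajar (more than 20 mm) (value of joint drawer above 0.02 m), for 0.2 s.
At the end, for the whole second after the job is handed in: The drawer is out by more than 78 mm of its 85 mm, at rest, and released; the bystanders are within 30 mm of where they stood (value of joint drawer above 0.078 m and velocity of joint drawer between -0.01 and 0.01 m/s); the robot touches nothing.
It fails at once if the chest is loaded with more than 20 N by the robot (contact force between any of the fingers, the arm and chest above 20 N).
It fails at once if a bystander is moved by more than 30 mm or knocked over (distance of any of pepper, eggcup, mug, jar, bowl, can, spoon from where it was at the start of the episode above 0.03 m or angle between any of pepper, eggcup, mug, jar, bowl, can's own z axis and vertical above 0.5 rad).
It also fails if it takes over 61 s, if anything falls off the work surface, if the arm or the gripper's body presses on something with over 40 N, if the wrist force passes 120 N, or if a joint passes its speed limit or range.

## Working session

There is one attempt and no reset: what is moved stays moved. The work goes in short steps, Python scripts to look and compute and a tool call to move; the robot and the scene stay as the last step left them, time stands still between calls to the robot, and variables do not carry over. Pictures are saved under pics/ and viewed, at most 10 in all, crops included, and the job is handed in when it is done.

Besides the shell and the picture viewer there is one more tool, called after "Request:" as a command line: name --argument value ..., lists and objects as JSON in quotes. step_arm: Moves the arm, as the interface text tells. Its arguments: {"type":"object","properties":{"rows":{"type":"array"},"jaw":{"type":"number"}},"required":["rows"]}

```bash
mkdir -p pics
cat > h.py <<'E'
import numpy as np, cv2
from cell import telemetry, snapshot, get_calibration, finish_job
def rays(c,px):
    px=np.atleast_2d(px).astype(float)
    d=np.array([[c['k1'],0,0,0,0]])
    K=np.array([[c['fx'],0,c['cx']],[0,c['fy'],c['cy']],[0,0,1]])
    n=cv2.undistortPoints(px.reshape(-1,1,2),K,np.array([c['k1'],0,0,0],float)).reshape(-1,2)
    return np.c_[n,np.ones(len(n))]
def onplane(c,px,z):
    R=np.array(c['R']);t=np.array(c['t']);r=rays(c,px)@R;o=-R.T@t
    return o+r*((z-o[2])/r[:,2])[:,None]
def cloud(c,D):
    v,u=np.mgrid[0:D.shape[0],0:D.shape[1]]
    r=rays(c,np.c_[u.ravel(),v.ravel()])*D.reshape(-1,1)
    return ((r-np.array(c['t']))@np.array(c['R'])).reshape(D.shape+(3,))
def st():
    s=telemetry.state();print({k:np.round(s[k],4).tolist() for k in('time','position','ee_rot','wrist_force','opening','grip_force')});return s
E
python3 - <<'E'
from h import *
st()
for n in('top','side'):
    c=get_calibration(n);p,D=snapshot(n);np.savez(n,p=p,D=D);cv2.imwrite(f'pics/{n}0.png',p[:,:,::-1])
    print(n,c)
E
```

```text
{'time': 0.0, 'position': [0.1405, 0.6089, 0.4039], 'ee_rot': [-3.1402, 0.0, 2.9149], 'wrist_force': [0.2397, -0.6856, 0.7955], 'opening': 0.0853, 'grip_force': 0.0}
top {'fx': 531.9505976783852, 'fy': 531.9505976783852, 'cx': 282.45733929166545, 'cy': 210.5970039536581, 'k1': -0.010585325792036134, 'R': array([[-0.02499444, -0.99968322, -0.00295728],
       [-0.97991863,  0.02508545, -0.19781356],
       [ 0.19782508, -0.00204635, -0.9802352 ]]), 't': array([-0.02418504,  0.56842763,  1.32651561])}
side {'fx': 459.6711106338182, 'fy': 459.6711106338182, 'cx': 279.1253047160129, 'cy': 203.35267174881517, 'k1': -0.1375318514188195, 'R': array([[ 0.75756145, -0.6525685 , -0.01596857],
       [-0.36741668, -0.40605587, -0.83673389],
       [ 0.53954205,  0.63974446, -0.54737683]]), 't': array([-0.44611113,  0.26174706,  1.0963737 ])}
```

View pics/top0.png

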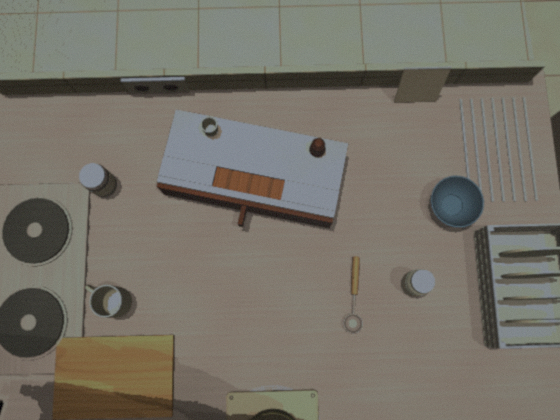

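View pics/side0.png

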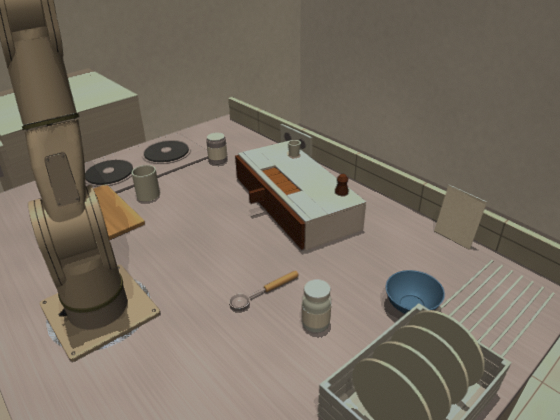

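The chest is in the upper middle of the top view. Its top corners are near (177,113), (347,142), (334,215) and (160,187), the orange channel lies around (248,183), and the pull is near (243,215).

Run:
```python
from h import *
c=get_calibration('top');z=np.load('top.npz');p,D=z['p'],z['D']
P=cloud(c,D)
roi=np.zeros(D.shape,bool);roi[100:235,145:360]=1
hs=cv2.cvtColor(p,cv2.COLOR_RGB2HSV)
m=roi&(abs(P[...,2]-.1)<.012)
print('topz',np.median(P[m][:,2]),m.sum())
q=(P[m][:,:2]*1000).astype(np.float32);r=cv2.minAreaRect(q);print(r)
# channel: orange
o=((hs[...,0]<18)&(hs[...,1]>140)&(hs[...,2]>90)).astype(np.uint8);o[~roi]=0
n,l,s,ce=cv2.connectedComponentsWithStats(o)
for i in range(1,n):
    if s[i,4]>40:
        v,u=np.where(l==i);W=onplane(c,np.c_[u,v],.092)
        print(s[i],cv2.minAreaRect((W[:,:2]*1000).astype(np.float32)),np.median(P[l==i],0))
# pull
f=roi&(hs[...,0]<18)&(hs[...,1]>120)
for row in range(195,232,3):
    u=np.where(f[row])[0]; print(row,u[:1],u[-1:],len(u),end='; ')
v,u=np.mgrid[0:420,0:560]
g=(v>205)&(v<230)&(u>232)&(u<255)&(P[...,2]>.05)&(P[...,2]<.1)&f
print(g.sum());Q=P[g];print(np.round(Q.mean(0),4),cv2.minAreaRect((Q[:,:2]*1000).astype(np.float32)))
for n_,a in(('pepper',(300,340,130,165)),('egg',(198,222,112,140))):
    k=(u>a[0])&(u<a[1])&(v>a[2])&(v<a[3])&(P[...,2]>.12);print(n_,P[k].mean(0),P[k].max(0))
big=cv2.resize(p[95:240,140:360,::-1],None,fx=3.6,fy=3.6,interpolation=cv2.INTER_CUBIC);cv2.imwrite('pics/crop.png',cv2.convertScaleAbs(big,alpha=1.5))
```

```text
topz 0.09972384700197197 13827
((659.6311645507812, 42.623779296875), (462.361328125, 263.243896484375), 76.54021453857422)
[213 168  37  23 434] ((645.4392700195312, 89.65193176269531), (88.37642669677734, 47.03779983520508), 76.94497680664062) [0.64539035 0.08870652 0.09199779]
[250 175  20  20 208] ((629.4085693359375, 18.978939056396484), (47.98172378540039, 48.36750411987305), 83.1012191772461) [0.62814587 0.02105991 0.0923254 ]
[270 181  11  18  62] ((617.7626953125, -23.5732421875), (24.786197662353516, 44.56882858276367), 74.9340591430664) [ 0.60986173 -0.02355544  0.09190937]
195 [199] [280] 37; 198 [210] [279] 22; 201 [226] [245] 17; 204 [243] [259] 17; 207 [241] [274] 18; 210 [241] [291] 16; 213 [241] [301] 11; 216 [240] [318] 14; 219 [239] [331] 10; 222 [239] [241] 3; 225 [] [] 0; 228 [] [] 0; 231 [] [] 0; 59
[0.5553 0.0645 0.0859] ((552.9874267578125, 53.70155715942383), (34.208892822265625, 46.78834533691406), 81.21652221679688)
pepper [ 0.69896715 -0.12706351  0.18867765] [ 0.73138555 -0.03572213  1.41266847]
egg [0.77633045 0.14154369 0.14460934] [0.79994583 0.16394312 1.41266847]
```

View pics/crop.png

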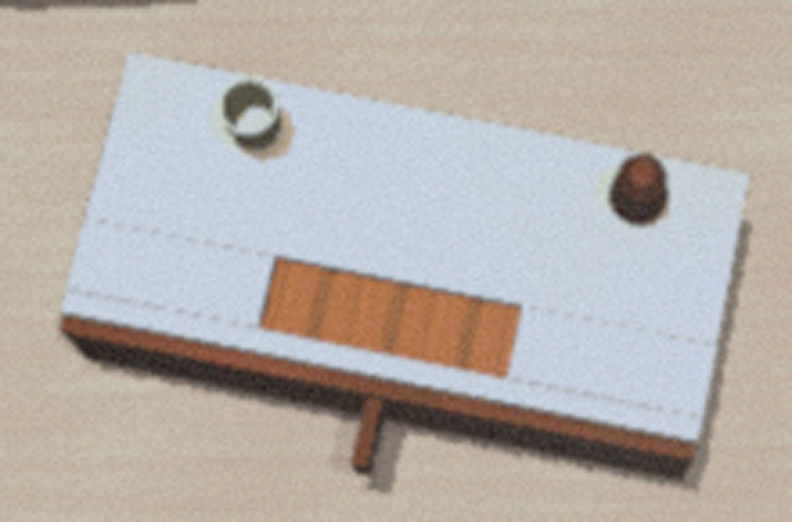

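Run:
```python
from h import *
c=get_calibration('top')
f=lambda a:np.array(a)/3.6+[140,95]-.36
T=onplane(c,f([(127,53),(748,175),(697,440),(63,318)]),.1)[:,:2]
C=onplane(c,f([(276,257),(521,303),(508,378),(261,328)]),.1)[:,:2]
L=onplane(c,f([(332,268),(405,282),(478,296)]),.092)[:,:2]
P=onplane(c,f([(381,402),(362,402),(354,467),(371,470)]),.085)[:,:2]
ang=lambda a,b:np.arctan2(*(a-b)[::1])  # atan2(dx,dy): ychest dir=(−sin yaw,cos yaw)
print('yaw',[-ang(*x) for x in((T[0],T[1]),(T[3],T[2]),(C[0],C[1]),(C[3],C[2]))], 'widths',np.linalg.norm(T-np.roll(T,-1,0),axis=1),np.linalg.norm(C-np.roll(C,-1,0),axis=1))
a=-ang(T[0],T[1]);yw=-.5*(ang(T[0],T[1])+ang(C[0],C[1]));yw=-ang(T[0],T[1])
X=np.array([np.cos(yw),np.sin(yw)]);Y=np.array([-X[1],X[0]])
back=(T[0]+T[1])/2;o1=back-.1*X
cc=C.mean(0);o2=cc+.056*X
print('yaw',yw,'origin from chest',o1,'from channel',o2,'local lines',(L-cc)@Y,'pull local(from o2)',np.c_[(P-o2)@X,(P-o2)@Y])
s=st();o=(o1+o2)/2;ch=o-.056*X
print('channel',ch,'deltas in tool(x=-X,y=Y):',-(ch-s['position'][:2])@X,(ch-s['position'][:2])@Y,'tool yaw err',np.pi+yw-s['ee_rot'][2])
```

```text
yaw [np.float64(-0.23008844077933394), np.float64(-0.219695807219798), np.float64(-0.2173750723225097), np.float64(-0.23010597944568115)] widths [0.45939368 0.19765279 0.45539138 0.20242512] [0.17762955 0.05514612 0.17823482 0.05286553]
yaw -0.23008844077933394 origin from chest [0.68705778 0.03579307] from channel [0.68859444 0.03385632] local lines [ 0.05010634 -0.00325316 -0.05643145] pull local(from o2) [[-0.11505164 -0.00467602]
 [-0.11778623  0.00851201]
 [-0.16454829  0.00378819]
 [-0.16420703 -0.00839865]]
{'time': 0.1, 'position': [0.1405, 0.6089, 0.404], 'ee_rot': [-3.1403, 0.0001, 2.9148], 'wrist_force': [0.0982, 0.486, -0.4755], 'opening': 0.0852, 'grip_force': 0.0}
channel [0.63330192 0.04759626] deltas in tool(x=-X,y=Y): -0.6078349565368577 -0.43410431042391584 tool yaw err -0.0033398806139248727
```

Request:
step_arm --rows '[{"dp": [-0.76,-0.51,0],"angular": [0,0,0]},{"dp": [-0.76,-0.51,0],"angular": [0,0,0]},{"dp": [-0.76,-0.51,0],"angular": [0,0,0]},{"dp": [-0.76,-0.51,0],"angular": [0,0,0]},{"dp": [-0.76,-0.51,0],"angular": [0,0,0]},{"dp": [-0.76,-0.51,0],"angular": [0,0,0]},{"dp": [-0.76,-0.51,0],"angular": [0,0,0]},{"dp": [-0.76,-0.51,0],"angular": [0,0,0]}]' --jaw 1

```text
time: 1.1
position: [0.3917, 0.3406, 0.4045]
ee_rot: [-3.141, -0.0, 2.915]
wrist_force: [1.5, 0.3, -0.9]
opening: -0.0002
grip_force: 0.0
```

Request:
step_arm --rows '[{"dp": [-0.76,-0.51,0],"angular": [0,0,0]},{"dp": [-0.76,-0.51,0],"angular": [0,0,0]},{"dp": [-0.76,-0.51,0],"angular": [0,0,0]},{"dp": [-0.76,-0.51,0],"angular": [0,0,0]},{"dp": [-0.76,-0.51,0],"angular": [0,0,0]},{"dp": [-0.76,-0.51,0],"angular": [0,0,0]},{"dp": [-0.76,-0.51,0],"angular": [0,0,0]},{"dp": [0,0,0],"angular": [0,0,0]}]'

```text
time: 2.1
position: [0.6114, 0.1043, 0.404]
ee_rot: [-3.139, 0.0, 2.909]
wrist_force: [-0.5, 0.4, 0.3]
opening: 0.0
grip_force: 0.0
```

```bash
cat >> h.py <<'E'
YW=-.227;X=np.array([np.cos(YW),np.sin(YW)]);Y=np.array([-X[1],X[0]]);CH=np.array([.6333,.0476])
def rel():
    s=st();p=np.array(s['position'])
    e=s['ee_rot']
    import scipy.spatial.transform as t
    Z=t.Rotation.from_euler('xyz',e).as_matrix()[:,2];tip=p+.173*Z
    print('tip rel channel x,y,z',np.round([(tip[:2]-CH)@X,(tip[:2]-CH)@Y,tip[2]-.092],4),'toolyaw err',e[2]-(np.pi+YW))
E
python3 - <<'E'
from h import *
rel()
p,D=snapshot('wrist');cv2.imwrite('pics/w1.png',p[:,:,::-1])
E
```

```text
{'time': 2.1, 'position': [0.6114, 0.1043, 0.404], 'ee_rot': [-3.1392, 0.0003, 2.9092], 'wrist_force': [-0.5178, 0.4122, 0.2863], 'opening': 0.0, 'grip_force': 0.0}
tip rel channel x,y,z [-0.0341  0.0499  0.139 ] toolyaw err -0.005391075751393526
```

View pics/w1.png

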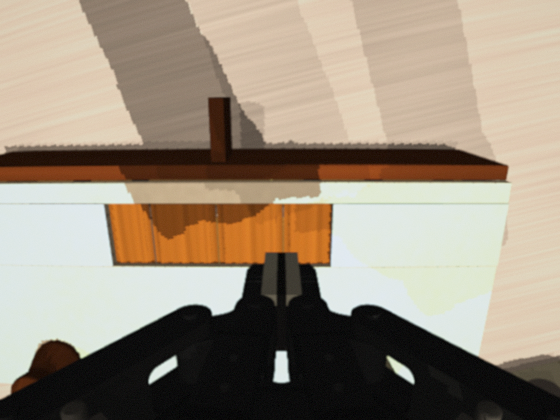

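Wrist view: the channel runs from (106,204) to (331,266), with slat seams near columns 157 and 220. The pull is at column 220, and the fingers are at (281,258).

Run:
```python
from h import *
c=get_calibration('wrist')
for z in(.1,.092):
    C=onplane(c,[(106,204),(332,203),(331,266),(113,266),(157,235),(220,235)],z)[:,:2]
    print(z,np.round((C-CH)@X,4),np.round((C-CH)@Y,4))
P=onplane(c,[(209,98),(230,98)],.085)[:,:2];print('pull',(P-CH)@X,(P-CH)@Y)
```

```text
0.1 [-0.0277 -0.0279  0.0255  0.0258 -0.0017 -0.0018] [-0.0856  0.0907  0.0919 -0.0875 -0.0475  0.003 ]
0.092 [-0.0253 -0.0256  0.0295  0.0297  0.0014  0.0014] [-0.0897  0.0919  0.0931 -0.0916 -0.0505  0.0016]
pull [-0.10640702 -0.10625133] [-0.00266733  0.01322499]
```

Request:
step_arm --rows '[{"dp": [-0.34,-0.25,0.3],"angular": [0,0,0]},{"dp": [-0.34,-0.25,0.3],"angular": [0,0,0]},{"dp": [0,0,0.6],"angular": [0,0,0]},{"dp": [0,0,0.6],"angular": [0,0,0]},{"dp": [0,0,0.5],"angular": [0,0,0.06]},{"dp": [0,0,0.1],"angular": [0,0,0]},{"dp": [0,0,0],"angular": [0,0,0]},{"dp": [0,0,0],"angular": [0,0,0]}]'

```text
time: 3.15
position: [0.6377, 0.0764, 0.286]
ee_rot: [3.141, 0.002, 2.91]
wrist_force: [0.2, 0.4, 1.0]
opening: -0.0001
grip_force: 0.0
```

Run:
```python
from h import *
rel()
```

```text
{'time': 3.15, 'position': [0.6377, 0.0764, 0.286], 'ee_rot': [3.1405, 0.0016, 2.9099], 'wrist_force': [0.2043, 0.3551, 1.0218], 'opening': -0.0001, 'grip_force': 0.0}
tip rel channel x,y,z [-0.0019  0.0292  0.021 ] toolyaw err -0.004717808120347389
```

Request:
step_arm --rows '[{"dp": [0,-0.04,0.22],"angular": [0,0,0]},{"dp": [0,-0.04,0.12],"angular": [0,0,0]},{"dp": [0,0,0.03],"angular": [0,0,0]},{"dp": [0,0,0.02],"angular": [0,0,0]},{"dp": [0,0,0.01],"angular": [0,0,0]},{"dp": [0,0,0.01],"angular": [0,0,0]},{"dp": [0,0,0],"angular": [0,0,0]},{"dp": [0,0,0],"angular": [0,0,0]}]'

```text
time: 4.15
position: [0.6365, 0.072, 0.2647]
ee_rot: [3.142, 0.0, 2.909]
wrist_force: [-3.0, -1.5, 6.8]
opening: 0.0002
grip_force: 2.9
```

Request:
step_arm --rows '[{"dp": [0,-0.06,-0.01],"angular": [0,0,0]},{"dp": [0,-0.06,0],"angular": [0,0,0]},{"dp": [0,-0.06,0],"angular": [0,0,0]},{"dp": [0,-0.06,0],"angular": [0,0,0]},{"dp": [0,-0.06,0],"angular": [0,0,0]},{"dp": [0,-0.06,0],"angular": [0,0,0]},{"dp": [0,0,0],"angular": [0,0,0]},{"dp": [0,0,0],"angular": [0,0,0]}]'

```text
time: 5.15
position: [0.6324, 0.0543, 0.2648]
ee_rot: [-3.141, 0.0, 2.909]
wrist_force: [0.5, 1.7, 4.9]
opening: -0.0
grip_force: 2.7
```

Request:
step_arm --rows '[{"dp": [0,-0.06,0],"angular": [0,0,0]},{"dp": [0,-0.06,0],"angular": [0,0,0]},{"dp": [0,-0.06,0],"angular": [0,0,0]},{"dp": [0,-0.06,0],"angular": [0,0,0]},{"dp": [0,-0.06,0],"angular": [0,0,0]},{"dp": [0,-0.06,0],"angular": [0,0,0]},{"dp": [0,0,0],"angular": [0,0,0]},{"dp": [0,0,0],"angular": [0,0,0]}]'

```text
time: 6.15
position: [0.6281, 0.0369, 0.2645]
ee_rot: [-3.141, -0.0, 2.909]
wrist_force: [-0.1, -0.7, 0.4]
opening: -0.0001
grip_force: 0.5
```

Run:
```python
from h import *
rel()
```

```text
{'time': 6.15, 'position': [0.6281, 0.0369, 0.2645], 'ee_rot': [-3.1411, -0.0004, 2.9093], 'wrist_force': [-0.1283, -0.7353, 0.3572], 'opening': -0.0001, 'grip_force': 0.4676}
tip rel channel x,y,z [-0.0027 -0.0116 -0.0005] toolyaw err -0.005316001615586874
```

Request:
step_arm --rows '[{"dp": [-0.01,-0.09,0],"angular": [0,0,0]},{"dp": [-0.01,-0.09,0],"angular": [0,0,0]},{"dp": [-0.01,-0.09,0],"angular": [0,0,0]},{"dp": [0,-0.09,0],"angular": [0,0,0]},{"dp": [0,0,0.02],"angular": [0,0,0]},{"dp": [0,0,0.02],"angular": [0,0,0]},{"dp": [0,0,0],"angular": [0,0,0]},{"dp": [0,0,0],"angular": [0,0,0]}]'

```text
time: 7.15
position: [0.6256, 0.0194, 0.2627]
ee_rot: [-3.142, 0.0, 2.91]
wrist_force: [-0.1, -1.8, 0.9]
opening: -0.0001
grip_force: 0.7
```

Request:
step_arm --rows '[{"dp": [0,0,0.03],"angular": [0,0,0]},{"dp": [0,0,0.03],"angular": [0,0,0]},{"dp": [0,0,0.02],"angular": [0,0,0]},{"dp": [0,0,0.02],"angular": [0,0,0]},{"dp": [0,0,0.02],"angular": [0,0,0]},{"dp": [0,0,0.02],"angular": [0,0,0]},{"dp": [0,0,0],"angular": [0,0,0]},{"dp": [0,0,0],"angular": [0,0,0]}]'

```text
time: 8.15
position: [0.6256, 0.0194, 0.2561]
ee_rot: [3.141, 0.0, 2.91]
wrist_force: [-2.2, -0.9, 6.2]
opening: 0.0001
grip_force: 3.1
```

Request:
step_arm --rows '[{"dp": [0,0,0.01],"angular": [0,0,0]},{"dp": [0,0,0.01],"angular": [0,0,0]},{"dp": [0,0,0.01],"angular": [0,0,0]},{"dp": [0,0,0],"angular": [0,0,0]},{"dp": [0,0,0],"angular": [0,0,0]},{"dp": [0,0,0],"angular": [0,0,0]},{"dp": [0,0,0],"angular": [0,0,0]},{"dp": [0,0,0],"angular": [0,0,0]}]'

```text
time: 9.15
position: [0.6256, 0.0194, 0.2547]
ee_rot: [3.141, 0.0, 2.91]
wrist_force: [-2.4, 0.4, 7.5]
opening: -0.0001
grip_force: 3.5
```

Run:
```python
from h import *
rel()
c=get_calibration('top');p,D=snapshot('top')
p2,_=snapshot('wrist');cv2.imwrite('pics/w2.png',p2[:,:,::-1])
```

```text
{'time': 9.15, 'position': [0.6256, 0.0194, 0.2547], 'ee_rot': [3.1411, 0.0001, 2.9096], 'wrist_force': [-2.3565, 0.4333, 7.4624], 'opening': -0.0001, 'grip_force': 3.471}
tip rel channel x,y,z [-0.0012 -0.0291 -0.0103] toolyaw err -0.00497655319893564
```

View pics/w2.png

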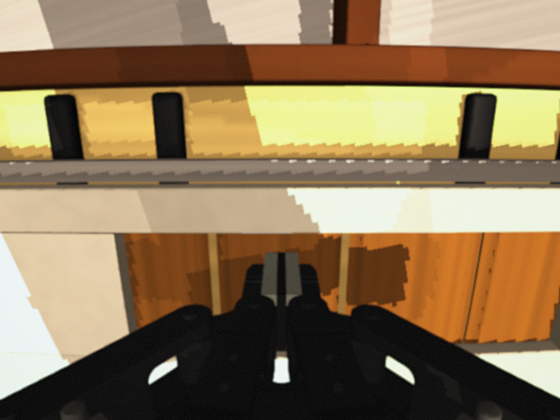

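The wrist view shows the drawer ajar: the interior with knives fills rows 90–160, and the pull is at column 357, row 20. Next I lift and line up with the pull.

Request:
step_arm --rows '[{"dp": [0,0,-0.3],"angular": [0,0,0]},{"dp": [0,0,-0.6],"angular": [0,0,0]},{"dp": [0,0,-0.8],"angular": [0,0,0]},{"dp": [0,0,-0.8],"angular": [0,0,0]},{"dp": [0.6,0.3,0],"angular": [0,0,0]},{"dp": [0.7,0.3,0],"angular": [0,0,0]},{"dp": [0,0,0],"angular": [0,0,0]},{"dp": [0,0,0],"angular": [0,0,0]}]' --jaw 1

```text
time: 10.25
position: [0.5693, 0.0632, 0.3798]
ee_rot: [3.141, 0.001, 2.91]
wrist_force: [0.1, -0.4, 1.1]
opening: 0.0001
grip_force: 0.0
```

Run:
```python
from h import *
rel()
c=get_calibration('wrist');p2,D=snapshot('wrist');cv2.imwrite('pics/w3.png',p2[:,:,::-1]);np.savez('w3',p=p2,D=D,c=c)
P=cloud(c,D);m=abs(P[...,2]-.085)<.006
r=(P[...,:2]-CH);x=r@X;y=r@Y
m&=(x<-.08)&(x>-.2)&(abs(y)<.025)
print(m.sum(),x[m].min(),x[m].max(),np.percentile(y[m],[1,50,99]))
```

```text
{'time': 10.25, 'position': [0.5693, 0.0632, 0.3798], 'ee_rot': [3.1412, 0.0006, 2.9095], 'wrist_force': [0.0828, -0.4468, 1.08], 'opening': 0.0001, 'grip_force': 0.0}
tip rel channel x,y,z [-0.0658  0.0009  0.1148] toolyaw err -0.005054476547074138
1366 -0.14028349595451806 -0.09024742868699244 [-0.02142519 -0.00062725  0.02179114]
```

View pics/w3.png

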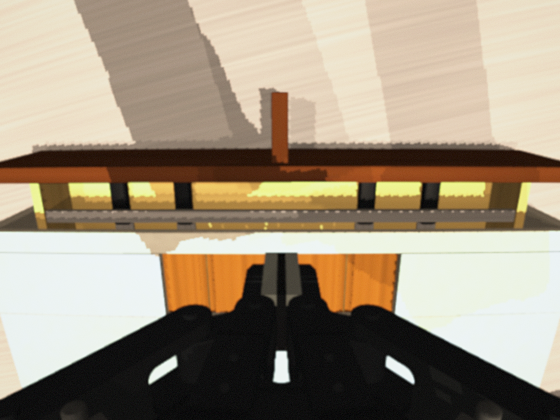

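The fin spans columns 271–288 and rows 92–162, in line with the fingers (column 281). I'll open, move over it and descend.

Request:
step_arm --rows '[{"dp": [0.54,-0.02,0],"angular": [0,0,0]},{"dp": [0.54,0,0],"angular": [0,0,0]},{"dp": [0,0,0.5],"angular": [0,0,0]},{"dp": [0,0,0.6],"angular": [0,0,0]},{"dp": [0,0,0.6],"angular": [0,0,0]},{"dp": [0,0,0],"angular": [0,0,0]},{"dp": [0,0,0],"angular": [0,0,0]},{"dp": [0,0,0],"angular": [0,0,0]}]' --jaw 0.2

```text
time: 11.3
position: [0.517, 0.0748, 0.2955]
ee_rot: [3.14, 0.002, 2.909]
wrist_force: [-0.6, 0.1, 0.1]
opening: 0.0682
grip_force: 0.0
```

Run:
```python
from h import *
rel()
c=get_calibration('wrist');p2,D=snapshot('wrist');cv2.imwrite('pics/w4.png',p2[:,:,::-1])
```

```text
{'time': 11.3, 'position': [0.517, 0.0748, 0.2955], 'ee_rot': [3.1405, 0.0017, 2.9091], 'wrist_force': [-0.5906, 0.1381, 0.1162], 'opening': 0.0682, 'grip_force': 0.0}
tip rel channel x,y,z [-0.1191  0.0005  0.0305] toolyaw err -0.005465179721321878
```

View pics/w4.png

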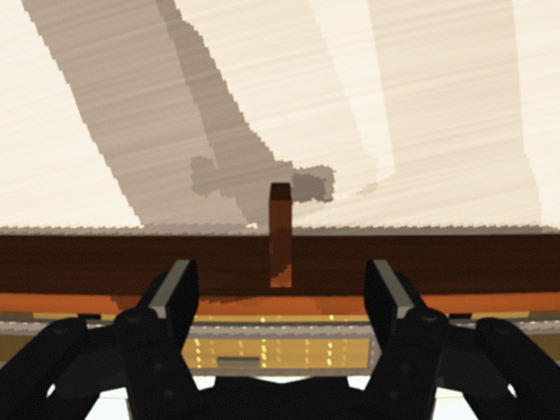

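The fin (column 281) is centred between the open pads (columns 195 and 367), so I descend.

Request:
step_arm --rows '[{"dp": [0,0,0.4],"angular": [0,0,0]},{"dp": [0,0,0.4],"angular": [0,0,0]},{"dp": [0,0,0.4],"angular": [0,0,0]},{"dp": [0,0,0.28],"angular": [0,0,0]},{"dp": [0,0,0],"angular": [0,0,0]},{"dp": [0,0,0],"angular": [0,0,0]},{"dp": [0,0,0],"angular": [0,0,0]},{"dp": [0,0,0],"angular": [0,0,0]}]'

```text
time: 12.35
position: [0.5166, 0.075, 0.2206]
ee_rot: [3.141, 0.001, 2.91]
wrist_force: [-0.8, 0.3, 0.6]
opening: 0.0686
grip_force: 0.0
```

Request:
step_arm --rows '[{"dp": [0,0,0],"angular": [0,0,0]},{"dp": [0,0,0],"angular": [0,0,0]},{"dp": [0,0,0],"angular": [0,0,0]},{"dp": [0,0,0],"angular": [0,0,0]},{"dp": [0,0,0],"angular": [0,0,0]},{"dp": [0,0,0],"angular": [0,0,0]},{"dp": [0,0,0],"angular": [0,0,0]},{"dp": [0,0,0],"angular": [0,0,0]}]' --jaw 1

```text
time: 13.35
position: [0.5165, 0.0748, 0.2203]
ee_rot: [3.142, 0.0, 2.909]
wrist_force: [-0.5, -3.2, 4.5]
opening: 0.0115
grip_force: 58.9
```

Request:
step_arm --rows '[{"dp": [0.1,0,0],"angular": [0,0,0]},{"dp": [0.15,0,0],"angular": [0,0,0]},{"dp": [0.15,0,0],"angular": [0,0,0]},{"dp": [0.15,0,0],"angular": [0,0,0]},{"dp": [0.15,0,0],"angular": [0,0,0]},{"dp": [0.15,0,0],"angular": [0,0,0]},{"dp": [0.05,0,0],"angular": [0,0,0]},{"dp": [0,0,0],"angular": [0,0,0]}]'

```text
time: 14.35
position: [0.472, 0.0853, 0.2202]
ee_rot: [-3.141, -0.001, 2.91]
wrist_force: [-1.9, -4.8, 7.0]
opening: 0.0116
grip_force: 59.8
```

Request:
step_arm --rows '[{"dp": [0.02,0,0],"angular": [0,0,0]},{"dp": [0.02,0,0],"angular": [0,0,0]},{"dp": [0.02,0,0],"angular": [0,0,0]},{"dp": [0,0,0],"angular": [0,0,0]},{"dp": [0,0,0],"angular": [0,0,0]},{"dp": [0,0,0],"angular": [0,0,0]},{"dp": [0,0,0],"angular": [0,0,0]},{"dp": [0,0,0],"angular": [0,0,0]}]'

```text
time: 15.35
position: [0.4693, 0.0859, 0.2203]
ee_rot: [-3.141, -0.0, 2.91]
wrist_force: [-1.7, -3.5, 6.4]
opening: 0.0117
grip_force: 59.7
```

Run:
```python
from h import *
rel()
c=get_calibration('top');p,D=snapshot('top');np.savez('top1',p=p,D=D)
```

```text
{'time': 15.35, 'position': [0.4693, 0.0859, 0.2203], 'ee_rot': [-3.1414, -0.0004, 2.9095], 'wrist_force': [-1.7096, -3.4775, 6.4247], 'opening': 0.0117, 'grip_force': 59.6741}
tip rel channel x,y,z [-0.1685  0.0004 -0.0447] toolyaw err -0.0050573340814188406
```

Request:
step_arm --rows '[{"dp": [0.02,0,0],"angular": [0,0,0]},{"dp": [0.02,0,0],"angular": [0,0,0]},{"dp": [0,0,0],"angular": [0,0,0]},{"dp": [0,0,0],"angular": [0,0,0]},{"dp": [0,0,0],"angular": [0,0,0]},{"dp": [0,0,0],"angular": [0,0,0]},{"dp": [0,0,0],"angular": [0,0,0]},{"dp": [0,0,0],"angular": [0,0,0]}]'

```text
time: 16.4
position: [0.468, 0.0862, 0.2203]
ee_rot: [3.141, 0.002, 2.909]
wrist_force: [5.4, -5.2, 1.0]
opening: 0.0111
grip_force: 58.8
```

Request:
step_arm --rows '[{"dp": [0.02,0,0],"angular": [0,0,0]},{"dp": [0,0,0],"angular": [0,0,0]},{"dp": [0,0,0],"angular": [0,0,0]},{"dp": [0,0,0],"angular": [0,0,0]},{"dp": [0,0,0],"angular": [0,0,0]},{"dp": [0,0,0],"angular": [0,0,0]},{"dp": [0,0,0],"angular": [0,0,0]},{"dp": [0,0,0],"angular": [0,0,0]}]'

```text
time: 17.4
position: [0.4676, 0.0862, 0.2203]
ee_rot: [3.141, 0.004, 2.909]
wrist_force: [11.5, -6.5, -6.7]
opening: 0.0113
grip_force: 58.7
```

The drawer is at its end stop. I'll ease off, release and lift.

Request:
step_arm --rows '[{"dp": [-0.02,0,0],"angular": [0,0,0]},{"dp": [-0.01,0,0],"angular": [0,0,0]},{"dp": [0,0,0],"angular": [0,0,0]},{"dp": [0,0,0],"angular": [0,0,0]},{"dp": [0,0,0],"angular": [0,0,0]},{"dp": [0,0,0],"angular": [0,0,0]},{"dp": [0,0,0],"angular": [0,0,0]},{"dp": [0,0,0],"angular": [0,0,0]}]'

```text
time: 18.4
position: [0.4681, 0.0862, 0.2203]
ee_rot: [-3.142, 0.001, 2.909]
wrist_force: [1.4, -4.0, 4.0]
opening: 0.0113
grip_force: 60.3
```

Request:
step_arm --rows '[{"dp": [0,0,0],"angular": [0,0,0]},{"dp": [0,0,0],"angular": [0,0,0]},{"dp": [0,0,0],"angular": [0,0,0]},{"dp": [0,0,0],"angular": [0,0,0]},{"dp": [0,0,0],"angular": [0,0,0]},{"dp": [0,0,0],"angular": [0,0,0]},{"dp": [0,0,0],"angular": [0,0,0]},{"dp": [0,0,0],"angular": [0,0,0]}]' --jaw 0.2

```text
time: 19.4
position: [0.4682, 0.0863, 0.2202]
ee_rot: [3.142, -0.0, 2.91]
wrist_force: [-0.3, 0.7, -0.0]
opening: 0.068
grip_force: 0.0
```

Request:
step_arm --rows '[{"dp": [0,0,-0.3],"angular": [0,0,0]},{"dp": [0,0,-0.5],"angular": [0,0,0]},{"dp": [0,0,-0.5],"angular": [0,0,0]},{"dp": [0,0,-0.5],"angular": [0,0,0]},{"dp": [0,0,-0.5],"angular": [0,0,0]},{"dp": [0,0,0],"angular": [0,0,0]},{"dp": [0,0,0],"angular": [0,0,0]},{"dp": [0,0,0],"angular": [0,0,0]}]'

```text
time: 20.4
position: [0.4679, 0.0862, 0.3345]
ee_rot: [-3.141, -0.001, 2.91]
wrist_force: [-0.6, -0.3, 0.2]
opening: 0.0687
grip_force: 0.0
```

Run:
```python
from h import *
rel()
c=get_calibration('wrist');p2,D=snapshot('wrist');cv2.imwrite('pics/w5.png',p2[:,:,::-1])
P=cloud(c,D);r=(P[...,:2]-CH);x=r@X;y=r@Y
m=(abs(P[...,2]-.085)<.006)&(x<-.1)&(x>-.26)&(abs(y)<.005);print(m.sum(),np.percentile(x[m],[0,1,99,100]))
```

```text
{'time': 20.4, 'position': [0.4679, 0.0862, 0.3345], 'ee_rot': [-3.1409, -0.0011, 2.9095], 'wrist_force': [-0.6325, -0.2868, 0.1523], 'opening': 0.0687, 'grip_force': 0.0}
tip rel channel x,y,z [-0.17    0.0003  0.0695] toolyaw err -0.005063034655623078
1298 [-0.19045606 -0.19014368 -0.13971057 -0.13921639]
```

View pics/w5.png

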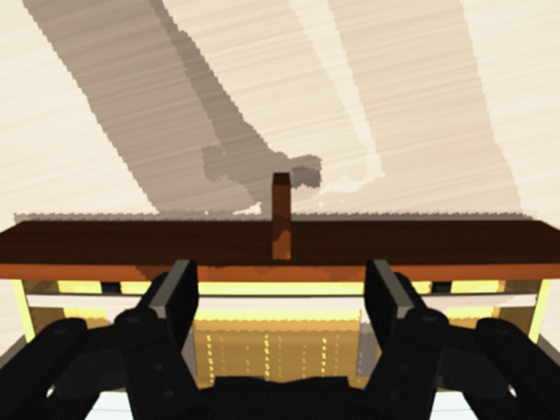

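The fin end is at -0.190 m, 84 mm out from its shut position at -0.106 m. The open fingers hang clear of it.

```bash
python3 -c "
from cell import finish_job;print(finish_job())"
```

```text
the job is handed in; nothing more can be done
None
```

The catch was found by feel and pressed, the drawer was drawn about 84 mm out (to its end stop) and released, and the job was handed in after about 20 s; wrist force stayed under about 15 N in the readings after each move, and no verdict came back.

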